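# Book out supplies at the stock counter

### The job

Book a pack and a vial out of stock: with the fingertips, lightly press in the take button in front of the red bin, then the one in front of the blue bin, and last the green confirm button on the console, so that all three stay in. Do not press the buttons of the yellow and white bins, and leave the carton, the tape and the bottle where they stand, without moving or lifting them.

Things in the scene. Friction and masses are not known exactly. Their poses are not given: they have to be found in the camera images.
- bin_red: the red bin holding white paper packs, fixed to the counter: open box 150 (its x) x 100 (its y) x 65 mm high, contents up to 75 mm high. Origin: centre of the box's underside, z up. A grey button pod (70 x 62 mm, 40 mm high) is joined to its -x side, towards the robot, reaching to 145 mm from the origin; the pod's push button stands at x = -115, y = 0 mm
- bin_blue: the blue bin holding glass vials with aluminium caps, fixed to the counter: open box 150 (its x) x 100 (its y) x 65 mm high, contents up to 75 mm high. Origin: centre of the box's underside, z up. A grey button pod (70 x 62 mm, 40 mm high) is joined to its -x side, towards the robot, reaching to 145 mm from the origin; the pod's push button stands at x = -115, y = 0 mm
- bin_yellow: the yellow bin holding white jars with orange lids, fixed to the counter: open box 150 (its x) x 100 (its y) x 65 mm high, contents up to 75 mm high. Origin: centre of the box's underside, z up. A grey button pod (70 x 62 mm, 40 mm high) is joined to its -x side, towards the robot, reaching to 145 mm from the origin; the pod's push button stands at x = -115, y = 0 mm
- bin_clear: the white bin holding grey tubs, fixed to the counter: open box 150 (its x) x 100 (its y) x 65 mm high, contents up to 75 mm high. Origin: centre of the box's underside, z up. A grey button pod (70 x 62 mm, 40 mm high) is joined to its -x side, towards the robot, reaching to 145 mm from the origin; the pod's push button stands at x = -115, y = 0 mm
- console: black stock console with a dark screen, fixed to the counter: 110 (its x) x 170 (its y) x 40 mm high, origin at the centre of its underside, z up. The green confirm button stands on its top at x = 0, y = -45 mm, the flat screen at y = +32 mm
- button_red_top (a point): centre of the top face of the red bin's white take button: round flat-topped push button, 30 mm across, standing 18 mm proud of the housing (top 58 mm above the counter) when out; the point goes down with the button
- button_blue_top (a point): centre of the top face of the blue bin's white take button: round flat-topped push button, 30 mm across, standing 18 mm proud of the housing (top 58 mm above the counter) when out; the point goes down with the button
- button_yellow_top (a point): centre of the top face of the yellow bin's white take button: round flat-topped push button, 30 mm across, standing 18 mm proud of the housing (top 58 mm above the counter) when out; the point goes down with the button
- button_clear_top (a point): centre of the top face of the white bin's white take button: round flat-topped push button, 30 mm across, standing 18 mm proud of the housing (top 58 mm above the counter) when out; the point goes down with the button
- button_confirm_top (a point): centre of the top face of the green confirm button on the console: round flat-topped push button, 30 mm across, standing 18 mm proud of the housing (top 58 mm above the counter) when out; the point goes down with the button
- button_red (a joint): how far the take button of the red bin is pushed in, m: 0 out (as at the start), 0.010 fully in. It goes straight down against a steady drag of about 3 N, then meets a cushioned stop, which gives up to 5 mm more between about 5 and 20 N and comes back when let go; the button itself has no spring and stays where it is pushed. It counts as pressed when in by more than half, 0.005
- button_blue (a joint): how far the take button of the blue bin is pushed in, m: 0 out (as at the start), 0.010 fully in. It goes straight down against a steady drag of about 3 N, then meets a cushioned stop, which gives up to 5 mm more between about 5 and 20 N and comes back when let go; the button itself has no spring and stays where it is pushed. It counts as pressed when in by more than half, 0.005
- button_yellow (a joint): how far the take button of the yellow bin is pushed in, m: 0 out (as at the start), 0.010 fully in. It goes straight down against a steady drag of about 3 N, then meets a cushioned stop, which gives up to 5 mm more between about 5 and 20 N and comes back when let go; the button itself has no spring and stays where it is pushed. It counts as pressed when in by more than half, 0.005
- button_clear (a joint): how far the take button of the white bin is pushed in, m: 0 out (as at the start), 0.010 fully in. It goes straight down against a steady drag of about 3 N, then meets a cushioned stop, which gives up to 5 mm more between about 5 and 20 N and comes back when let go; the button itself has no spring and stays where it is pushed. It counts as pressed when in by more than half, 0.005
- button_confirm (a joint): how far the green confirm button is pushed in, m: 0 out (as at the start), 0.010 fully in. It goes straight down against a steady drag of about 3 N, then meets a cushioned stop, which gives up to 5 mm more between about 5 and 20 N and comes back when let go; the button itself has no spring and stays where it is pushed. It counts as pressed when in by more than half, 0.005
- carton: bystander: loose white dressing carton with a blue panel, 90 (x) x 130 (y) x 50 mm high, origin at the centre of its underside
- tape: bystander: loose roll of paper tape lying flat, 76 mm across, 25 mm high, origin at the centre of its underside
- bottle: bystander: loose white bottle with an orange cap, standing, 44 mm across, 85 mm high, origin at the centre of its underside
Not all that is in view belongs to the job. What is shaped like the bin_clear but pink is not meant.

How it is judged:
By the outcome, as a careful person would: the job done as asked, in the order asked, and still so for the second after the job is handed in, with the robot touching nothing.
It also fails if it takes over 48 s, if anything falls off the work surface, if the arm or the gripper's body presses on something with over 40 N, if the wrist force passes 120 N, or if a joint passes its speed limit or range.

### The arm

A 7-joint arm with a two-finger parallel gripper is mounted at the origin on the work surface. World frame = base frame: x ahead of the robot, y to its left, z up, the work surface at z = 0. Lengths are in m, angles in rad, forces in N, time in s.
With the tool pointing down it reaches from about 0.4 to 0.9 m from the base axis. Payload 5.5 kg.
Tool frame: the origin (TCP) lies on the centre line of the jaws, within the pads' length; the fingertips stand 25 mm ahead of it and the grasp point (between the pads) lies 6 mm ahead of it (r.tip_reach is the distance from the TCP to the fingertips, in m); z points along the fingers, y is the line along which they close (so a half turn about z gives the same grasp; the last joint's range is limited). The gripper opens to 92 mm and grips with 3 to 60 N. Pads are 19 mm wide; open, the fingers measure 130 mm over their backs; the gripper's body (75 mm by 190 mm) begins 47 mm behind the grasp point.
Start: joints at [1.526, 0.501, -0.427, 1.55, 0.221, 1.138, -0.21], TCP at [0.197, -0.619, 0.252] pointing down, gripper open.
Joint ranges: [-2.88, 2.88], [-0.31, 2.03], [-1.54, 1.56], [0.2, 2.42], [-1.41, 4.55], [0.19, 2.02], [-2.57, 2.57]. Speed limits (rad/s): [2.57, 2.57, 3.14, 3.14, 3.14, 3.14, 3.14].

### API

Orientations are given as [roll, pitch, yaw] about the fixed x, y, z axes, in that order (R = Rz(yaw) Ry(pitch) Rx(roll)).
In Python, from plant import telemetry, cams, job_done, r gives the robot as it stands.
- The arm moves only by the tool play_rows, never from a script. Its argument "motion" is a list of rows, each an object with "linear": the shift along the tool's x, y, z normalised to -1 to 1, where 1 is 0.5 m, a list of three; "twist": the turn, a rotation vector about the tool's x, y, z normalised to -1 to 1, where 1 is 60 degrees, a list of three. A call has 1 to 5 rows; each row is the pose to reach, as a shift and turn from the pose commanded when the call began, along the tool's axes at that moment; what a row does not reach only later rows make up. A row lasts 1/8 s, in which the tool goes at most 62.5 mm and 10.7 degrees, less where a joint would pass 70% of its speed; a pose out of reach is approached as far as the arm can. A call with a number of a shift or a turn outside -1 to 1 is refused whole. A call with a gripper value outside its range is refused whole. "fingers" is the finger opening in mm, from 0 to 91.8, set as the call begins (left out, the last holds). The fingers move at their own pace and stop on an object; the grip force is fixed at half the most. Time passes only in rows, so rows that repeat a pose let the fingers close. It gives the time, the measured TCP pose, the force, the opening and the grip force at its end, in the units of the state.
- telemetry.sense(): the state, without advancing time (a new reading comes with each control period).
- cams.capture(name): name is "scene" or "side" or "wrist"; returns a dict with "pixels" (420x560x3 uint8, blue, green, red), "mtx" (3x3 intrinsics, pixels), "T" (4x4, takes a point from camera to world coordinates). Camera axes: x right, y down, z forward; pixel columns grow to the right and rows downward; lengths in m; the calibration is good to about 2 mm. A picture is of the moment at which its call begins. There is no depth.
- job_done(): hands the job in; it is judged then, once.
Trained networks look in a picture, given as the dict that the camera call returned (one of the last four; its "shot" number tells which), for a name from the list of things; names that differ only in an ending like _2 or _b are one class to them, and where a whole thing is asked for, a point or a joint stands for the part that bears it (a point fixed in the world has none). Each returns a list of dicts, best first, with "score" (0 to 1); they miss things now and then, are a little off and sometimes report something else, mostly with a low value. They report only what shows in the picture. A call takes as long as a camera call. They do not tell look-alikes from the thing itself.
- cams.masks_of(picture, thing): "region" (420x560 bool, what is visible of it) and "xy" ([column, row] in pixels, amid what is visible of it).
The state is a dict: "t": time; "joint_pos": joint angles; "qvel": joint speeds; "joint_efforts": joint torques, N m; "tool_pos": TCP position; "tcp_rot": TCP orientation; "ft_force": force on the tool from outside, world axes, zero at the start; "moment": the same for the moment, N m; "gripper_width": finger opening in m; "gripper_force": force on a finger pad.
Only numpy, scipy, OpenCV 4.12 (cv2) and the standard library are available. Lean on these libraries where they do the work, as an engineer would, in place of code of your own. Each camera call takes 0.05 s, during which the arm holds its last target. There are 200 camera calls.

## Working session

There is one attempt and no reset: what is moved stays moved. The work goes in short steps, Python scripts to look and compute and a tool call to move; the robot and the scene stay as the last step left them, time stands still between calls to the robot, and variables do not carry over. Pictures are saved under pics/ and viewed, at most 10 in all, crops included, and the job is handed in when it is done.

Besides the shell and the picture viewer there is one more tool, called after "Request:" as name(argument=value, ...), one argument or row to a line, values as JSON. play_rows: Moves the arm, as the interface text tells. Its arguments: {"type":"object","properties":{"motion":{"type":"array"},"fingers":{"type":"number"}},"required":["motion"]}

```bash
mkdir -p pics; cat > h.py <<'E'
import numpy as np,cv2
from scipy.spatial.transform import Rotation as Ro
from plant import telemetry,cams,job_done,r
def ray(p,xy,z):
    d=p["T"][:3,:3]@np.linalg.solve(p["mtx"],[xy[0],xy[1],1.]); o=p["T"][:3,3]
    return o+d*(z-o[2])/d[2]
def proj(p,X):
    c=np.linalg.inv(p["T"])@np.r_[X,1]; u=p["mtx"]@c[:3]; return u[:2]/u[2]
def tool(X):
    s=telemetry.sense(); R=Ro.from_euler("xyz",s["tcp_rot"])
    return R.inv().apply(np.array(X)-s["tool_pos"])/0.5
E
python3 - <<'E'
from h import *
s=telemetry.sense();print({k:np.round(v,3) for k,v in s.items()},r.tip_reach)
for c in["scene","side"]:
    p=cams.capture(c);cv2.imwrite(f"pics/{c}1.png",p["pixels"]);print(c,p["T"][:3,3].round(3))
    for n in["button_red_top","button_blue_top","button_yellow_top","button_clear_top","button_confirm_top","bin_red","bin_blue","console","carton","tape","bottle"]:
        z=.058 if "top" in n else .03
        print(n,[(round(m["score"],2),np.round(m["xy"]),int(m["region"].sum()),ray(p,m["xy"],z).round(3)[:2]) for m in cams.masks_of(p,n)])
E
```

```text
{'t': np.float64(0.0), 'joint_pos': array([ 1.526,  0.502, -0.427,  1.551,  0.221,  1.138, -0.21 ]), 'qvel': array([-0.001, -0.001,  0.001, -0.002,  0.001, -0.002,  0.001]), 'joint_efforts': array([ 1.0000e-03, -5.6659e+01, -5.8160e+00, -2.7911e+01, -6.9000e-02,
        3.1000e-02,  0.0000e+00]), 'tool_pos': array([ 0.197, -0.619,  0.251]), 'tcp_rot': array([-3.14 , -0.   ,  0.308]), 'ft_force': array([-0.412, -0.196,  0.408]), 'moment': array([ 0.044,  0.016, -0.003]), 'gripper_force': np.float64(0.0), 'gripper_width': np.float64(0.092)} 0.025
scene [ 0.97  -0.192  1.02 ]
button_red_top [(0.68, array([290., 265.]), 141, array([ 0.577, -0.07 ])), (0.51, array([225., 288.]), 156, array([ 0.582, -0.226])), (0.19, array([234., 337.]), 4313, array([ 0.695, -0.237]))]
button_blue_top [(0.17, array([305., 192.]), 582, array([0.402, 0.03 ]))]
button_yellow_top [(0.7, array([390., 169.]), 2771, array([0.408, 0.263])), (0.49, array([228., 294.]), 122, array([ 0.597, -0.223]))]
button_clear_top [(0.59, array([349.,  86.]), 89, array([0.105, 0.275])), (0.54, array([347., 241.]), 137, array([0.5
[... 1004 characters left out ...]
irm_top [(0.72, array([332., 244.]), 830, array([0.362, 0.099])), (0.49, array([319., 301.]), 271, array([0.385, 0.246])), (0.41, array([319., 172.]), 1494, array([ 0.392, -0.163]))]
bin_red [(0.78, array([202., 196.]), 3431, array([ 0.666, -0.088]))]
bin_blue [(0.73, array([148., 298.]), 7598, array([0.689, 0.231]))]
console [(0.92, array([317., 335.]), 6414, array([0.386, 0.293]))]
carton [(0.91, array([317., 170.]), 1454, array([ 0.398, -0.215])), (0.71, array([318., 300.]), 245, array([0.386, 0.218]))]
tape [(0.94, array([330., 243.]), 846, array([0.365, 0.064])), (0.39, array([236., 194.]), 122, array([ 0.585, -0.099]))]
bottle [(0.72, array([323., 208.]), 593, array([ 0.38 , -0.055]))]
```

View pics/scene1.png

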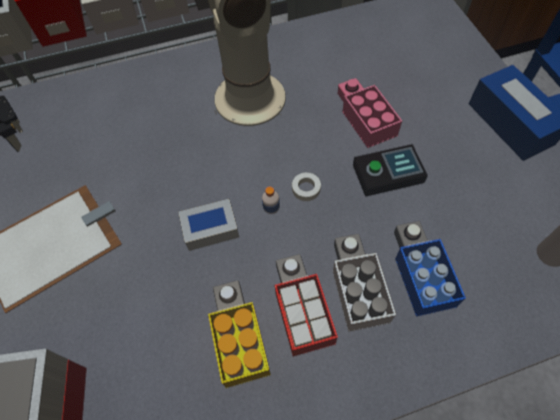

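View pics/side1.png

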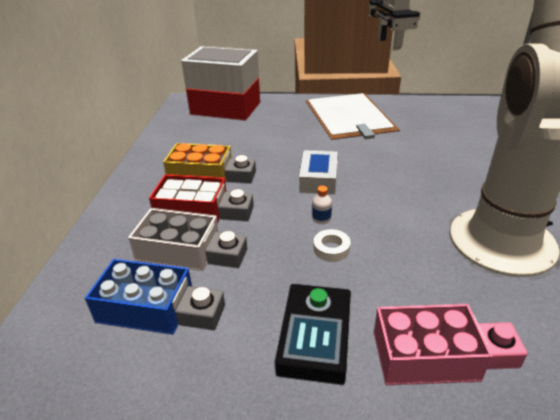

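Scene view, candidates for the take buttons:
- yellow (228,292)
- red (290,265), in front of the white packs
- white bin (349,243)
- blue (413,231), in front of the vials
- pink decoy bin (351,86), not meant
- green confirm (375,167) on the black console

In the side view, red is at (237,196), blue at (201,296) and confirm at (319,298). By the description I choose red, blue and confirm, and I'll refine them and check a crop.

```bash
cat >> h.py <<'E'
def blob(p,xy,green,w=14):
    im=p["pixels"].astype(int); x,y=map(int,xy); s=im[y-w:y+w+1,x-w:x+w+1]
    v=(s[...,1]-s[...,2]) if green else s.min(2)
    m=(v>(.55*v.max())).astype(np.uint8) if green else (v>.72*v.max()).astype(np.uint8)
    n,l,st,c=cv2.connectedComponentsWithStats(m)
    i=1+np.argmax(st[1:,4]-3*np.hypot(*(c[1:]-w).T)); return c[i]+[x-w,y-w],st[i,4]
E
python3 - <<'E'
from h import *
P={c:cams.capture(c) for c in["scene","side"]}
B=dict(red=((290,265),(237,196)),blue=((413,231),(201,296)),conf=((375,167),(319,298)),white=((349,243),(228,239)),yel=((228,292),(241,161)))
vis={c:P[c]["pixels"].copy() for c in P}
for n,xs in B.items():
    A=np.zeros((3,3));b=np.zeros(3);o=[]
    for c,xy in zip(P,xs):
        p=P[c];q,a=blob(p,xy,n=="conf"); o+=[q.round(1),a,ray(p,q,.057).round(3)[:2]]
        cv2.circle(vis[c],tuple(int(t) for t in q.round()),1,(0,0,255),-1)
        C=p["T"][:3,3];d=ray(p,q,.057)-C;d/=np.linalg.norm(d);M=np.eye(3)-np.outer(d,d);A+=M;b+=M@C
    print(n,*o,"tri",np.linalg.solve(A,b).round(3))
v=np.hstack([cv2.resize(vis["scene"][140:330,200:450],None,fx=1.6,fy=1.6)[:300],cv2.resize(vis["side"][140:330,140:360],None,fx=1.6,fy=1.6)[:300]])
cv2.imwrite("pics/crop1.png",v)
E
```

```text
red [290.5 264.2] 120 [ 0.575 -0.068] [236.7 192.5] 90 [ 0.577 -0.068] tri [ 0.576 -0.068  0.058]
blue [413.4 229. ] 107 [0.586 0.24 ] [200.5 292.9] 186 [0.589 0.239] tri [0.588 0.24  0.058]
conf [374.8 165.1] 83 [0.384 0.23 ] [318.1 294.7] 183 [0.386 0.231] tri [0.385 0.23  0.057]
white [350.3 242.3] 114 [0.569 0.084] [227.  235.4] 125 [0.571 0.084] tri [0.57  0.084 0.058]
yel [226.5 291.5] 126 [ 0.59  -0.225] [241.1 157.6] 65 [ 0.592 -0.224] tri [ 0.591 -0.225  0.057]
```

View pics/crop1.png

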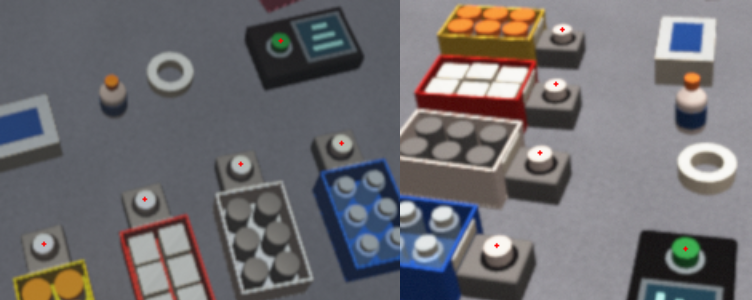

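The crop shows marks centred on the red, blue and green confirm buttons. Triangulated heights are 57–58 mm, as they must be.

Next I work out the move to above red.

```bash
python3 - <<'E'
from h import *
print(tool([.576,-.068,.20]).round(3))
E
```

```text
[ 1.057 -0.821  0.103]
```

Request:
play_rows(
  motion=[
    {"linear": [0.05,-0.04,0],"twist": [0,0,0]},
    {"linear": [0.13,-0.1,0],"twist": [0,0,0]},
    {"linear": [0.21,-0.16,0],"twist": [0,0,0]},
    {"linear": [0.29,-0.22,0],"twist": [0,0,0]},
    {"linear": [0.37,-0.28,0],"twist": [0,0,0]},
  ],
  fingers=0,
)

```text
t: 1.92
tool_pos: [0.3317, -0.4287, 0.252]
tcp_rot: [3.141, -0.0, 0.308]
ft_force: [0.7, -0.4, -0.4]
gripper_width: 0.0464
gripper_force: 0.0
```

```bash
python3 - <<'E'
from h import *
s=telemetry.sense();print(s["joint_pos"].round(2),s["tool_pos"].round(3),s["tcp_rot"].round(3),s["gripper_width"],s["ft_force"].round(1))
print(tool([.576,-.068,.20]).round(3))
E
```

```text
[ 1.3   0.32 -0.53  1.82  0.18  1.05 -0.56] [ 0.332 -0.429  0.252] [ 3.141 -0.     0.308] 0.046351437838771485 [ 0.7 -0.4 -0.4]
[ 0.684 -0.539  0.104]
```

Request:
play_rows(
  motion=[
    {"linear": [0.09,-0.07,0],"twist": [0,0,0]},
    {"linear": [0.18,-0.14,0],"twist": [0,0,0]},
    {"linear": [0.27,-0.21,0],"twist": [0,0,0]},
    {"linear": [0.36,-0.28,0],"twist": [0,0,0]},
    {"linear": [0.45,-0.35,0],"twist": [0,0,0]},
  ],
)

```text
t: 2.55
tool_pos: [0.4932, -0.1936, 0.2521]
tcp_rot: [3.141, -0.0, 0.307]
ft_force: [0.7, -0.5, -0.1]
gripper_width: 0.0006
gripper_force: 0.0
```

Request:
play_rows(
  motion=[
    {"linear": [0.08,-0.06,0.02],"twist": [0,0,0]},
    {"linear": [0.15,-0.12,0.05],"twist": [0,0,0]},
    {"linear": [0.21,-0.17,0.08],"twist": [0,0,0]},
    {"linear": [0.234,-0.189,0.1],"twist": [0,0,0]},
    {"linear": [0.234,-0.189,0.1],"twist": [0,0,0]},
  ],
)

```text
t: 3.18
tool_pos: [0.5747, -0.069, 0.2009]
tcp_rot: [-3.141, 0.002, 0.31]
ft_force: [0.3, -0.4, 0.6]
gripper_width: 0.0002
gripper_force: 0.0
```

```bash
cat > look.py <<'E'
from h import *
import sys
s=telemetry.sense();print(s["t"],s["joint_pos"].round(2),s["tool_pos"].round(4),s["tcp_rot"].round(3),s["gripper_width"].round(4),s["ft_force"].round(1))
X=np.array(eval(sys.argv[1]));print("to go",tool(X).round(4))
p=cams.capture("wrist");b=[*X[:2],.058];q=proj(p,b);print("expected px",q.round(1))
f=sys.argv[2];im=p["pixels"].copy();cv2.circle(im,tuple(int(t) for t in q),2,(0,0,255),-1)
t=proj(p,s["tool_pos"]+Ro.from_euler("xyz",s["tcp_rot"]).apply([0,0,.025]));print("tip px",t.round(1))
cv2.imwrite(f"pics/{f}.png",im)
try: print("blob",(lambda c:(c[0].round(1),c[1],ray(p,c[0],.058).round(4)))(blob(p,q,f[0]=="c",40)))
except Exception as e: print(e)
E
python3 look.py "[.576,-.068,.12]" red1
```

```text
Traceback (most recent call last):
  File "look.py", line 3, in <module>
    s=telemetry.sense();print(s["t"],s["joint_pos"].round(2),s["tool_pos"].round(4),s["tcp_rot"].round(3),s["gripper_width"].round(4),s["ft_force"].round(1))
                                                                                                          ^^^^^^^^^^^^^^^^^^^^^^^^
AttributeError: 'float' object has no attribute 'round'
```

```bash
sed -i 's/s\["gripper_width"\].round(4)/s["gripper_width"]/' look.py
python3 look.py "[.576,-.068,.12]" red1
```

```text
3.175 [ 0.58  0.48 -0.66  1.78  0.34  1.01 -1.47] [ 0.5747 -0.069   0.2009] [-3.141e+00  2.000e-03  3.100e-01] 0.00015165307962467086 [ 0.3 -0.4  0.6]
to go [ 0.0033 -0.001   0.1619]
expected px [278.1 202.7]
tip px [279.2 267.1]
blob (array([279. , 200.9]), np.int32(809), array([ 0.5778, -0.0683,  0.058 ]))
```

View pics/red1.png

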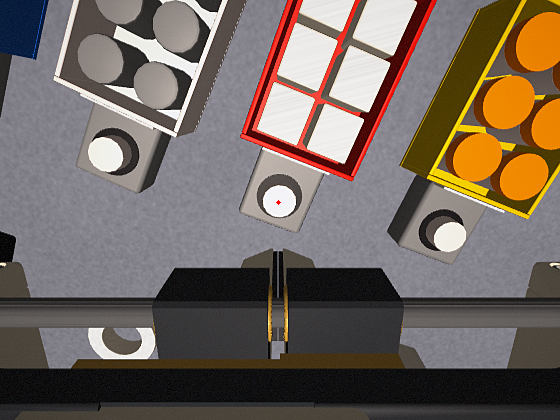

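The wrist picture shows the red bin's button at (279,201), right where I expected it. Its position, (0.577, -0.068), agrees with the other views, so I descend.

Request:
play_rows(
  motion=[
    {"linear": [0.003,0,0.05],"twist": [0,0,0]},
    {"linear": [0.004,0,0.12],"twist": [0,0,0]},
    {"linear": [0.004,0,0.18],"twist": [0,0,0]},
    {"linear": [0.004,0,0.21],"twist": [0,0,0]},
    {"linear": [0.004,0,0.22],"twist": [0,0,0]},
  ],
)

```text
t: 3.85
tool_pos: [0.5767, -0.0704, 0.0916]
tcp_rot: [3.141, 0.001, 0.306]
ft_force: [0.4, 0.4, 0.8]
gripper_width: 0.0005
gripper_force: 0.0
```

Request:
play_rows(
  motion=[
    {"linear": [0,0,0.007],"twist": [0,0,0]},
    {"linear": [0,0,0.014],"twist": [0,0,0]},
    {"linear": [0,0,0.021],"twist": [0,0,0]},
    {"linear": [0,0,0.028],"twist": [0,0,0]},
    {"linear": [0,0,0.028],"twist": [0,0,0]},
  ],
)

```text
t: 4.47
tool_pos: [0.5774, -0.0689, 0.0778]
tcp_rot: [3.141, -0.001, 0.308]
ft_force: [0.3, 0.3, 1.1]
gripper_width: 0.0002
gripper_force: 0.5
```

Request:
play_rows(
  motion=[
    {"linear": [0,0,0.004],"twist": [0,0,0]},
    {"linear": [0,0,0.008],"twist": [0,0,0]},
    {"linear": [0,0,0.012],"twist": [0,0,0]},
  ],
)

```text
t: 4.85
tool_pos: [0.5774, -0.0689, 0.072]
tcp_rot: [3.141, -0.001, 0.308]
ft_force: [-0.9, -0.6, 8.2]
gripper_width: 0.0003
gripper_force: 4.1
```

On the cushioned stop at 8 N, so red is fully in. I lift and work out the move to blue.

Request:
play_rows(
  motion=[
    {"linear": [0,0,-0.03],"twist": [0,0,0]},
    {"linear": [0,0,-0.1],"twist": [0,0,0]},
    {"linear": [0,0,-0.18],"twist": [0,0,0]},
    {"linear": [0,0,-0.25],"twist": [0,0,0]},
    {"linear": [0,0,-0.26],"twist": [0,0,0]},
  ],
)

```text
t: 5.48
tool_pos: [0.5784, -0.0687, 0.2049]
tcp_rot: [3.139, -0.004, 0.308]
ft_force: [-0.3, -0.1, 0.4]
gripper_width: 0.0002
gripper_force: 0.0
```

```bash
python3 look.py "[.5885,.240,.20]" x; python3 - <<'E'
from h import *
p=cams.capture("wrist")
for z in(.058,.048):print(proj(p,[.577,-.068,z]))
print(blob(p,proj(p,[.577,-.068,.05]),False,40))
E
```

```text
5.475 [ 0.58  0.48 -0.66  1.77  0.34  1.01 -1.47] [ 0.5784 -0.0687  0.2049] [ 3.139 -0.004  0.308] 0.000211891617010021 [-0.3 -0.1  0.4]
to go [ 0.2065 -0.5822  0.0093]
expected px [-89.4  79. ]
tip px [279.3 267.1]
blob (array([-119.9,   58.1]), np.int32(848), array([0.5973, 0.2624, 0.058 ]))
[277.10558536 204.51620539]
[277.10309159 201.46232485]
(array([277.60487145, 200.71041949]), np.int32(739))
```

Request:
play_rows(
  motion=[
    {"linear": [0.02,-0.056,0],"twist": [0,0,0]},
    {"linear": [0.055,-0.155,0],"twist": [0,0,0]},
    {"linear": [0.09,-0.255,0],"twist": [0,0,0]},
    {"linear": [0.125,-0.355,0],"twist": [0,0,0]},
    {"linear": [0.16,-0.45,0],"twist": [0,0,0]},
  ],
)

```text
t: 6.2
tool_pos: [0.5837, 0.171, 0.1999]
tcp_rot: [-3.141, 0.003, 0.308]
ft_force: [0.6, -0.3, 0.2]
gripper_width: 0.0003
gripper_force: 0.0
```

Request:
play_rows(
  motion=[
    {"linear": [0.025,-0.07,0],"twist": [0,0,0]},
    {"linear": [0.04,-0.115,0],"twist": [0,0,0]},
    {"linear": [0.047,-0.132,0.01],"twist": [0,0,0]},
    {"linear": [0.047,-0.132,0.01],"twist": [0,0,0]},
  ],
)

```text
t: 6.7
tool_pos: [0.5865, 0.2393, 0.1949]
tcp_rot: [3.141, 0.003, 0.309]
ft_force: [1.0, -0.4, -0.1]
gripper_width: 0.0003
gripper_force: 0.0
```

```bash
python3 look.py "[.5885,.240,.09]" blue1
```

```text
6.7 [ 0.05  0.59 -0.68  1.64  0.41  1.07 -2.01] [0.5865 0.2393 0.1949] [3.141e+00 3.000e-03 3.090e-01] 0.00028666881220310025 [ 1.  -0.4 -0.1]
to go [ 5.000e-03 -2.000e-04  2.098e-01]
expected px [278.4 203.8]
tip px [279.2 267.2]
blob (array([280.2, 202.6]), np.int32(839), array([0.59  , 0.2389, 0.058 ]))
```

View pics/blue1.png

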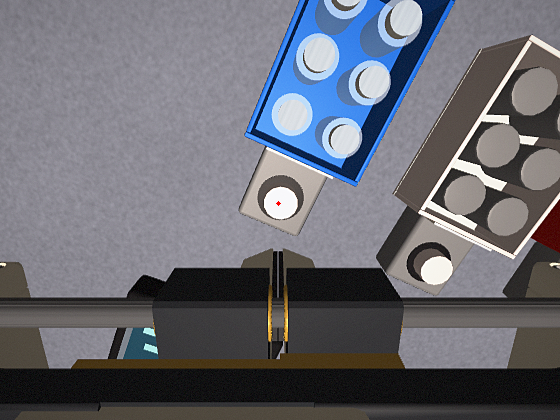

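The wrist picture shows the blue bin's button at (280,203), within 2 mm of expected. I descend onto it the same way.

Request:
play_rows(
  motion=[
    {"linear": [0.003,0,0.05],"twist": [0,0,0]},
    {"linear": [0.005,0,0.12],"twist": [0,0,0]},
    {"linear": [0.005,0,0.18],"twist": [0,0,0]},
    {"linear": [0.005,0,0.21],"twist": [0,0,0]},
    {"linear": [0.005,0,0.21],"twist": [0,0,0]},
  ],
)

```text
t: 7.38
tool_pos: [0.5895, 0.2391, 0.0908]
tcp_rot: [3.141, 0.002, 0.307]
ft_force: [-0.5, 0.0, 0.1]
gripper_width: 0.0005
gripper_force: 0.0
```

Request:
play_rows(
  motion=[
    {"linear": [0,0,0.007],"twist": [0,0,0]},
    {"linear": [0,0,0.014],"twist": [0,0,0]},
    {"linear": [0,0,0.021],"twist": [0,0,0]},
    {"linear": [0,0,0.028],"twist": [0,0,0]},
    {"linear": [0,0,0.028],"twist": [0,0,0]},
  ],
)

```text
t: 8.0
tool_pos: [0.5902, 0.2407, 0.0778]
tcp_rot: [-3.142, -0.001, 0.308]
ft_force: [1.1, 0.4, 1.0]
gripper_width: 0.0004
gripper_force: 0.5
```

Request:
play_rows(
  motion=[
    {"linear": [0,0,0.004],"twist": [0,0,0]},
    {"linear": [0,0,0.008],"twist": [0,0,0]},
    {"linear": [0,0,0.012],"twist": [0,0,0]},
  ],
)

```text
t: 8.38
tool_pos: [0.5902, 0.2407, 0.0721]
tcp_rot: [3.142, -0.001, 0.308]
ft_force: [0.2, -1.5, 8.5]
gripper_width: 0.0007
gripper_force: 4.1
```

Request:
play_rows(
  motion=[
    {"linear": [0,0,-0.03],"twist": [0,0,0]},
    {"linear": [0,0,-0.1],"twist": [0,0,0]},
    {"linear": [0,0,-0.18],"twist": [0,0,0]},
    {"linear": [0,0,-0.25],"twist": [0,0,0]},
    {"linear": [0,0,-0.26],"twist": [0,0,0]},
  ],
)

```text
t: 9.0
tool_pos: [0.5909, 0.2415, 0.2051]
tcp_rot: [-3.141, -0.004, 0.308]
ft_force: [0.3, 0.0, -1.2]
gripper_width: 0.0005
gripper_force: 0.0
```

```bash
python3 look.py "[.3855,.2305,.20]" x; python3 - <<'E'
from h import *
p=cams.capture("wrist")
for z in(.058,.048):print(proj(p,[.589,.239,z]))
print(blob(p,proj(p,[.589,.239,.05]),False,40))
E
```

```text
9.0 [ 0.06  0.58 -0.69  1.62  0.41  1.08 -2.01] [0.5909 0.2415 0.2051] [-3.141 -0.004  0.308] 0.0004619592880323023 [ 0.3  0.  -1.2]
to go [-0.3981 -0.1037  0.0084]
expected px [229.9 383.7]
tip px [279.2 267.1]
blob (array([228.1, 350.5]), np.int32(1262), array([0.4261, 0.2435, 0.058 ]))
[280.16593904 206.20045111]
[280.08219059 203.10342587]
(array([280.73748309, 202.21109608]), np.int32(739))
```

Request:
play_rows(
  motion=[
    {"linear": [-0.05,-0.013,0],"twist": [0,0,0]},
    {"linear": [-0.14,-0.036,0],"twist": [0,0,0]},
    {"linear": [-0.24,-0.062,0],"twist": [0,0,0]},
    {"linear": [-0.31,-0.081,0],"twist": [0,0,0]},
    {"linear": [-0.34,-0.088,0],"twist": [0,0,0]},
  ],
)

```text
t: 9.72
tool_pos: [0.4119, 0.2301, 0.2006]
tcp_rot: [3.14, 0.003, 0.309]
ft_force: [0.3, -1.1, 0.7]
gripper_width: 0.0005
gripper_force: 0.0
```

```bash
python3 look.py "[.3855,.2305,.20]" conf1
```

```text
9.725 [ 0.12  0.31 -0.8   2.02  0.28  0.92 -2.08] [0.4119 0.2301 0.2006] [3.14e+00 3.00e-03 3.09e-01] 0.0004597885473439017 [ 0.3 -1.1  0.7]
to go [-0.05   -0.0168  0.0012]
expected px [269.  231.1]
tip px [279.3 267.1]
blob (array([270.4, 229.5]), np.int32(757), array([0.3873, 0.2298, 0.058 ]))
```

View pics/conf1.png

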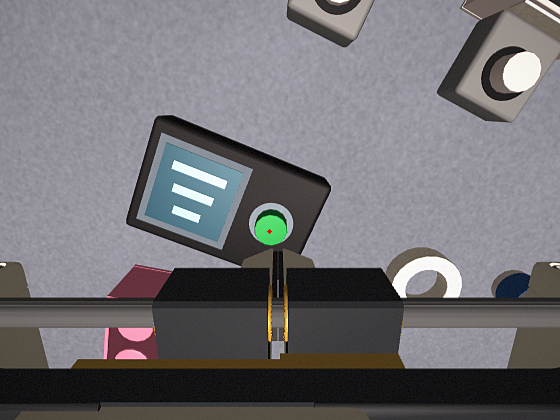

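The wrist picture shows the green confirm button at (270,229), as expected. I shift over it and descend.

Request:
play_rows(
  motion=[
    {"linear": [-0.03,-0.01,0],"twist": [0,0,0]},
    {"linear": [-0.048,-0.0165,0.03],"twist": [0,0,0]},
    {"linear": [-0.048,-0.0165,0.1],"twist": [0,0,0]},
    {"linear": [-0.048,-0.0165,0.17],"twist": [0,0,0]},
    {"linear": [-0.048,-0.0165,0.19],"twist": [0,0,0]},
  ],
)

```text
t: 10.4
tool_pos: [0.3875, 0.2308, 0.1042]
tcp_rot: [-3.142, 0.005, 0.308]
ft_force: [0.2, -0.1, 0.7]
gripper_width: 0.0005
gripper_force: 0.0
```

```bash
python3 - <<'E'
from h import *
s=telemetry.sense();print(s["joint_pos"].round(2),s["tool_pos"].round(4)); print(tool([.386,.230,.072]).round(4))
E
```

```text
[ 0.01  0.44 -0.71  2.14  0.44  0.71 -2.26] [0.3875 0.2308 0.1042]
[-0.003   0.0006  0.0644]
```

Request:
play_rows(
  motion=[
    {"linear": [0,0,0.02],"twist": [0,0,0]},
    {"linear": [0,0,0.03],"twist": [0,0,0]},
    {"linear": [0,0,0.038],"twist": [0,0,0]},
    {"linear": [0,0,0.046],"twist": [0,0,0]},
    {"linear": [0,0,0.05],"twist": [0,0,0]},
  ],
)

```text
t: 11.02
tool_pos: [0.3896, 0.2317, 0.082]
tcp_rot: [3.141, -0.001, 0.308]
ft_force: [0.5, -0.0, 2.1]
gripper_width: 0.0007
gripper_force: 1.4
```

Request:
play_rows(
  motion=[
    {"linear": [0,0,0.005],"twist": [0,0,0]},
    {"linear": [0,0,0.01],"twist": [0,0,0]},
    {"linear": [0,0,0.015],"twist": [0,0,0]},
    {"linear": [0,0,0.015],"twist": [0,0,0]},
  ],
)

```text
t: 11.52
tool_pos: [0.3891, 0.2315, 0.074]
tcp_rot: [-3.141, 0.0, 0.308]
ft_force: [-0.1, 0.6, 0.7]
gripper_width: 0.0009
gripper_force: 0.3
```

Request:
play_rows(
  motion=[
    {"linear": [0,0,0.002],"twist": [0,0,0]},
    {"linear": [0,0,0.004],"twist": [0,0,0]},
    {"linear": [0,0,0.004],"twist": [0,0,0]},
  ],
)

```text
t: 11.9
tool_pos: [0.3891, 0.2316, 0.0725]
tcp_rot: [3.141, -0.0, 0.308]
ft_force: [-0.6, -0.8, 7.3]
gripper_width: 0.0004
gripper_force: 3.4
```

At the stop with 7 N. I lift away and check all the buttons.

Request:
play_rows(
  motion=[
    {"linear": [0,0,-0.03],"twist": [0,0,0]},
    {"linear": [0,0,-0.1],"twist": [0,0,0]},
    {"linear": [0,0,-0.2],"twist": [0,0,0]},
    {"linear": [0,0,-0.28],"twist": [0,0,0]},
    {"linear": [0,0,-0.3],"twist": [0,0,0]},
  ],
)

```text
t: 12.52
tool_pos: [0.3901, 0.2324, 0.225]
tcp_rot: [3.141, -0.005, 0.308]
ft_force: [0.1, -0.0, -0.1]
gripper_width: 0.0001
gripper_force: 0.0
```

Request:
play_rows(
  motion=[
    {"linear": [0.03,0.08,-0.02],"twist": [0,0,0]},
    {"linear": [0.05,0.16,-0.04],"twist": [0,0,0]},
    {"linear": [0.05,0.2,-0.05],"twist": [0,0,0]},
    {"linear": [0.05,0.2,-0.05],"twist": [0,0,0]},
  ],
)

```text
t: 13.02
tool_pos: [0.4433, 0.1421, 0.2467]
tcp_rot: [3.141, 0.001, 0.304]
ft_force: [0.5, -0.2, -0.2]
gripper_width: 0.0006
gripper_force: 0.0
```

```bash
python3 - <<'E'
from h import *
s=telemetry.sense();print(s["t"],s["tool_pos"].round(3),s["ft_force"].round(1))
P={c:cams.capture(c) for c in["scene","side"]}
B=dict(red=[.577,-.068],blue=[.589,.239],conf=[.386,.230],white=[.571,.084],yel=[.592,-.2245])
for n,x in B.items():
    for c,p in P.items():
        try: print(n,c,blob(p,proj(p,[*x,.053]),n=="conf",10)[0].round(1),"out/in",proj(p,[*x,.057]).round(1),proj(p,[*x,.047]).round(1))
        except Exception as e: print(n,c,e)
v=np.hstack([cv2.resize(P["scene"]["pixels"][140:330,180:450],None,fx=1.45,fy=1.45),cv2.resize(P["side"]["pixels"][140:330,140:390],None,fx=1.45,fy=1.45)])
cv2.imwrite("pics/end.png",v)
E
```

```text
13.025 [0.443 0.142 0.247] [ 0.5 -0.2 -0.2]
red scene [290.6 266. ] out/in [290.7 265. ] [290.8 266.7]
red side [236.9 196.2] out/in [236.6 192.4] [236.9 196. ]
blue scene [412.5 231.2] out/in [413.4 230.1] [412.5 232. ]
blue side [201.1 297.2] out/in [200.3 292.8] [201.  296.8]
conf scene [374.4 167.1] out/in [375.1 165.8] [374.5 168. ]
conf side [318.  298.9] out/in [318.1 294.3] [317.9 298.3]
white scene [350.3 242.3] out/in [350.6 243.1] [350.2 244.9]
white side [226.9 235.4] out/in [227.  235.5] [227.4 239.3]
yel scene [226.5 291.5] out/in [227.  292.2] [227.6 293.7]
yel side [240.9 157.6] out/in [240.9 157.6] [241.2 161. ]
```

View pics/end.png

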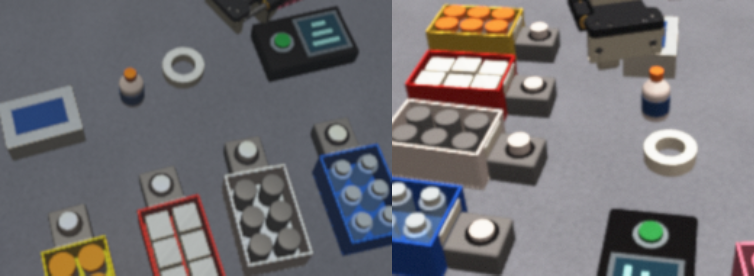

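The end picture shows the red, blue and confirm buttons 10 mm in (side-view rows 196, 297 and 299). White and yellow are still out, and the bystanders haven't moved.

```bash
python3 -c "
from plant import job_done
print(job_done())"
```

```text
the job is handed in; nothing more can be done
None
```

The red, blue and green confirm buttons were pressed in that order with at most about 8.5 N measured and all stay in; the yellow and white buttons, carton, tape and bottle were left untouched, and I handed the job in after about 13 s of robot time.

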